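Clear the cold plate and hold the carousel ready at the embedding bench

TASK

Get the embedding bench ready for a colleague: with the scraper block, sweep all four loose pieces of wax off the cold plate into the trough at its end, never handling the wax with the fingers, and stand the scraper upright on the bench again. Then turn the jar carousel by its bar handle until the tall stoppered jar faces front, squarely in the opening of the guard rail, and finish while still gripping the handle, holding the turntable still so that the jar can be taken out. Do not tip any jar, and leave the other things on the bench where they are.

Things in the scene. Friction and masses are not known exactly. Their poses are not given: they have to be found in the camera images.
- carousel_base: fixed foot of the jar carousel: grey disc, 264 mm diameter, with a steel wire guard rail (ring of radius 126 mm, top 58 mm above the bench) open only at the front, where a grey take-out ledge (75 mm long, 80 wide, 22 high) juts out. Origin: on the turning axis at bench height; its -x axis points through the opening, along the ledge. Place and direction of the opening vary.
- rotor: turntable on that foot; turns freely either way, without limit, on an upright axis (drag 0.015 N m; it coasts). White deck, 226 mm diameter, top 24 mm above the bench; six cups (12 mm high) 80 mm from the axis, five with a jar; steel column with a black bar handle. Origin: on the axis, 14 mm above the bench; its x axis points to the tall jar's cup, z up.
- handle (a point): centre of the turntable's bar handle, on the turning axis, 163 mm above the bench. The bar is 70 mm long along the rotor's x axis, 14 mm thick across it and 26 mm high (150 to 176 mm above the bench); all jars stay below 123 mm.
- gap (a point): the place at the opening of the guard rail where a jar faces front: on the deck, 80 mm from the axis, on the middle line of the opening. A jar standing squarely in the opening has its own origin there.
- tall_jar: the one tall jar: clear glass with narrow neck and a flat round glass stopper, 46 mm diameter, 98 mm tall, all the others being low with wide white caps. It stands loose in its cup. Origin: centre of its underside, 24 mm above the bench.
- low_jar0: low screw-cap jar, 46 mm diameter, 52 or 62 mm tall, standing in a cup of the carousel; which cup varies. Origin: centre of its underside. 
- low_jar1: low screw-cap jar, 46 mm diameter, 52 or 62 mm tall, standing in a cup of the carousel; which cup varies. Origin: centre of its underside. 
- low_jar2: low screw-cap jar, 46 mm diameter, 52 or 62 mm tall, standing in a cup of the carousel; which cup varies. Origin: centre of its underside. 
- low_jar3: low screw-cap jar, 46 mm diameter, 52 or 62 mm tall, standing in a cup of the carousel; which cup varies. Origin: centre of its underside. 
- cold_plate: fixed cold plate: aluminium top 160 mm (its x) by 211 mm (its y), 40 mm above the bench; 6 mm high raised edges along both x sides (inner faces at x = -80 and +80 mm) and the -y end (inner face y = -105 mm); none at the +y end (y = +105 mm), where a steel trough adjoins. Origin: under the plate's middle, at bench height.
- trough (a point): middle of the trough's floor, 5 mm above the bench, 143 mm from the cold plate's origin along its y. The trough is open above, 164 mm long along the plate's x and 71 mm wide (y = 107 to 178 mm); its outer walls rise to 44 mm above the bench.
- wax0: loose broken-off piece of hard wax, about 30 x 25 mm and 12 to 14 mm high, 10 g, lying on the cold plate. Origin: centre of its underside.
- wax1: loose broken-off piece of hard wax, about 30 x 25 mm and 12 to 14 mm high, 10 g, lying on the cold plate. Origin: centre of its underside.
- wax2: loose broken-off piece of hard wax, about 30 x 25 mm and 12 to 14 mm high, 10 g, lying on the cold plate. Origin: centre of its underside.
- wax3: loose broken-off piece of hard wax, about 30 x 25 mm and 12 to 14 mm high, 10 g, lying on the cold plate. Origin: centre of its underside.
- scraper: scraper block of white plastic, standing upright on the bench, 100 to 200 g: a foot 110 mm long (its x), 28 mm thick (its y) and 14 mm high, and on it an upright grip fin 74 mm long, 16 mm thick (y), reaching from 14 to 64 mm above its underside. Origin: centre of the underside; z up.
- reagent_bottle: bystander: glass bottle with a screw cap, 52 mm diameter, 115 mm tall, standing behind. Origin: centre of its underside.
- forceps: bystander: steel forceps, 125 mm long, lying between carousel and cold plate. Origin: its middle.
- tube_block: bystander: drilled aluminium block for tubes, 55 x 95 mm, 45 mm high, behind the cold plate. Origin: centre of its underside.

How it is judged:
By the outcome, as a careful person would: the job done as asked, in the order asked, and still so for the second after the job is handed in, while the arm keeps its last pose, push and grip.
It also fails if it takes over 61 s, if anything falls off the work surface, if the arm or the gripper's body presses on something with over 40 N, if the wrist force passes 120 N, or if a joint passes its speed limit or range.

ROBOT

A 6-joint arm with a two-finger parallel gripper is mounted at the origin on the work surface. World frame = base frame: x ahead of the robot, y to its left, z up, the work surface at z = 0. Lengths are in mm, angles in rad, forces in N, time in s.
With the tool pointing down it reaches from about 300 to 850 mm from the base axis. Payload 4.2 kg.
Tool frame: the origin (TCP) lies at the very end of the fingers, on their centre line; the grasp point (between the pads) lies 19 mm behind it; x points along the fingers, y is the direction in which the jaws open and shut, and the axes are right-handed (so a half turn about x gives the same grasp; the last joint's range is limited). The gripper opens to 91 mm and grips with 3 to 60 N. Pads are 32 mm wide; open, the fingers measure 118 mm over their backs; the gripper's body (76 mm by 178 mm) begins 60 mm behind the grasp point.
Start: joints at [-1.203, 0.32, 1.565, -0, 1.257, -0.02], TCP at [217.442, -532.318, 213.976] pointing down, gripper open.
Joint ranges: [-3.11, 3.11], [-0.84, 2.01], [0.21, 2.61], [-1.34, 4.49], [0.05, 2.63], [-2.56, 2.56]. Speed limits (rad/s): [2.57, 2.57, 3.14, 3.14, 3.14, 3.14].

INTERFACE

Orientations are given as a rotation vector (axis times angle).
In Python, from plant import robot gives the robot as it stands.
- The arm moves only by the shell command python3 -m inch 'ROWS' [OPENING]. ROWS is JSON, a list of rows, each a list of 6 numbers: the shift along the world's x, y, z in cm, then the turn, a rotation vector about the world's x, y, z in degrees. In form: [[x, y, z, wx, wy, wz], ...]. A call has 1 to 12 rows; each row shifts and turns the commanded pose from where the row before left it; what a row does not reach is not made up. A row lasts 1/12 s, in which the tool goes at most 41.7 mm and 7.16 degrees, less where a joint would pass 70% of its speed; a pose out of reach is approached as far as the arm can. A call with a gripper value outside its range is refused whole. OPENING is the opening in per cent of the stroke, from 0 (shut) to 100 (fully open), set as the call begins (- or left out, the last holds). The fingers move at their own pace and stop on an object; the grip force is fixed at half the most. Time passes only in rows, so rows that do not move let the fingers close. It gives the time, the measured TCP pose, the force and the opening at its end, in the units of the state.
- robot.read_state(): the state, without advancing time (a new reading comes with each control period).
- robot.capture(name): name is "scene" or "top"; returns (picture, depth): 400x640x3 uint8, blue, green, red; 400x640 float32, mm along the optical axis (not along the pixel's ray), 0 where there is no reading.
- robot.camera_info(name): a dict with "K" (3x3 intrinsics, pixels), "distortion" ([k1, k2, p1, p2, k3] as OpenCV has them; the pictures are not rectified), "cam_to_world" (4x4, takes a point from camera to world coordinates). Camera axes: x right, y up, looking along -z (the intrinsics and any distortion apply to the point x, -y, -z); pixel columns grow to the right and rows downward; lengths in mm; the calibration is good to about 2 mm. A picture is of the moment at which its call begins. camera_info takes no time and is no camera call.
- robot.close_job(): hands the job in, once; it reports no verdict.
Trained networks look in the newest picture that a camera, given by its name, has taken for a name from the list of things; names that differ only in an ending like _2 or _b are one class to them, and where a whole thing is asked for, a point or a joint stands for the part that bears it (a point fixed in the world has none). Each returns a list of dicts, best first, with "score" (0 to 1); they miss things now and then, are a little off and sometimes report something else, mostly with a low value. They report only what shows in the picture. A call takes as long as a camera call.
- robot.search_frame(camera, label): "centre" ([x, y, z] in mm, in world coordinates, good to about 4 mm: the middle of the surface that is visible of it).
The state is a dict: "time": time; "joints": joint angles; "joint_velocities": joint speeds; "tau": joint torques, N m; "tool_pos": TCP position; "eef_rot": TCP orientation; "contact_force": force on the tool from outside, world axes, zero at the start; "moment": the same for the moment, N m; "opening": opening from 0.0 (shut) to 1.0 (fully open).
Only numpy, scipy, OpenCV 4.12 (cv2) and the standard library are available. Lean on these libraries where they do the work, as an engineer would, in place of code of your own. Each camera call takes 0.05 s, during which the arm holds its last target.

## Working session

There is one attempt and no reset: what is moved stays moved. The work goes in short steps, Python scripts to look and compute and a shell command to move; the robot and the scene stay as the last step left them, time stands still between calls to the robot, and variables do not carry over. Pictures are saved under pics/ and viewed, and the job is handed in when it is done.

```bash
ls; mkdir -p pics; python3 - <<'E'
from plant import robot
import cv2
print(robot.read_state())
for c in("scene","top"):
    p,d=robot.capture(c); cv2.imwrite(f"pics/{c}0.png",p)
    i=robot.camera_info(c); print(c,i)
E
```

```text
pics
{'time': 0.0, 'joints': array([-1.20298183e+00,  3.20293685e-01,  1.56570098e+00,  1.69892164e-05,
        1.25737342e+00, -1.99838694e-02]), 'joint_velocities': array([ 0.00055981, -0.00112555, -0.0008414 ,  0.0011212 ,  0.00150035,
       -0.00040063]), 'tau': array([ 3.02520784e-03, -4.12449253e+01, -2.31977105e+01,  7.27911503e-02,
        4.57424275e-02, -1.35015953e-04]), 'tool_pos': array([ 217.26749599, -531.82001401,  213.11072917]), 'eef_rot': array([ 2.00928803,  0.39640299, -2.00988462]), 'contact_force': array([-0.87363899, -0.56521395,  0.06489172]), 'moment': array([-0.02938657, -0.02083206, -0.01157055]), 'opening': 0.9999336722471677}
scene {'K': array([[379.26060362,   0.        , 315.034835  ],
       [  0.        , 379.26060362, 200.16738275],
       [  0.        ,   0.        ,   1.        ]]), 'distortion': array([-0.07100651,  0.        ,  0.        ,  0.        ,  0.        ]), 'cam_to_world': array([[-7.12908491e-01, -3.97869629e-01,  5.77461031e-01,
         1.17076642e+03],
       [ 7.01249235e-01, -4.00582065e-01,  5.89731736e-01,
         6.66780519e+02],
       [-3.31581538e-03,  8.25368868e-01,  5.64584128e-01,
         7.02927246e+02],
       [ 0.00000000e+00,  0.00000000e+00,  0.00000000e+00,
         1.00000000e+00]])}
top {'K': array([[495.05211221,   0.        , 312.94185225],
       [  0.        , 495.05211221, 201.99216638],
       [  0.        ,   0.        ,   1.        ]]), 'distortion': array([0.02244921, 0.        , 0.        , 0.        , 0.        ]), 'cam_to_world': array([[ 2.78813202e-03,  9.97526152e-01, -7.02410255e-02,
         4.99250504e+02],
       [-9.99941341e-01,  2.04593252e-03, -1.06361955e-02,
         6.73080732e+01],
       [-1.04661748e-02,  7.02665603e-02,  9.97473343e-01,
         1.23518606e+03],
       [ 0.00000000e+00,  0.00000000e+00,  0.00000000e+00,
         1.00000000e+00]])}
```

View pics/scene0.png

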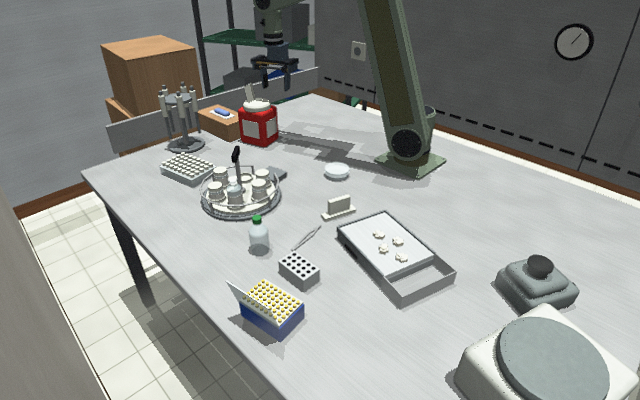

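View pics/top0.png

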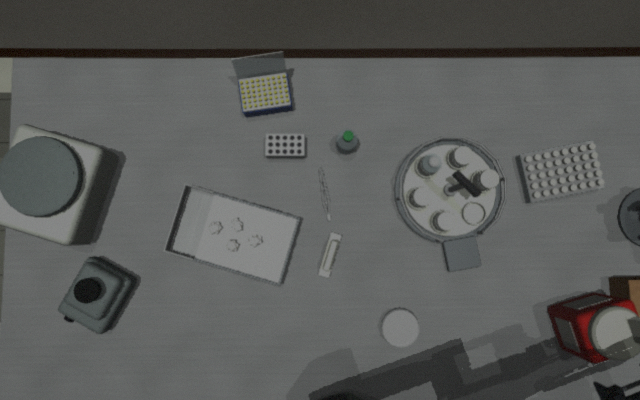

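```bash
cat > h.py <<'E'
from plant import robot
import cv2, numpy as np
from scipy.spatial.transform import Rotation as R
def px2w(cam,uv,z=None,depth=None):
    i=robot.camera_info(cam); T=i["cam_to_world"]
    uv=np.atleast_2d(np.array(uv,float))
    n=cv2.undistortPoints(uv.reshape(-1,1,2),i["K"],i["distortion"]).reshape(-1,2)
    d=np.c_[n[:,0],-n[:,1],-np.ones(len(n))]
    if z is not None:
        dw=d@T[:3,:3].T; s=(np.asarray(z)-T[2,3])/dw[:,2]
        return T[:3,3]+dw*s[:,None]
    s=np.array([depth[int(round(v)),int(round(u))] for u,v in uv])
    return (d*s[:,None])@T[:3,:3].T+T[:3,3]
def w2px(cam,P):
    i=robot.camera_info(cam); T=i["cam_to_world"]
    c=(np.atleast_2d(P)-T[:3,3])@T[:3,:3]
    c=c*[1,-1,-1]
    return cv2.projectPoints(c,np.zeros(3),np.zeros(3),i["K"],i["distortion"])[0].reshape(-1,2)
def cloud(cam,depth):
    h,w=depth.shape; u,v=np.meshgrid(np.arange(w),np.arange(h))
    uv=np.c_[u.ravel(),v.ravel()].astype(float)
    P=px2w(cam,uv,depth=depth).reshape(h,w,3); P[depth<=0]=np.nan
    return P
def crop(img,x0,y0,x1,y1,f,name,g=1.0):
    c=cv2.resize(img[y0:y1,x0:x1],None,fx=f,fy=f,interpolation=cv2.INTER_CUBIC)
    c=np.clip(255*(c/255.)**g,0,255).astype(np.uint8)
    cv2.imwrite("pics/"+name,c)
def st():
    s=robot.read_state(); M=R.from_rotvec(s["eef_rot"]).as_matrix()
    print("t",round(s["time"],2),"tcp",s["tool_pos"].round(1),"x",M[:,0].round(3),"y",M[:,1].round(3),"F",s["contact_force"].round(1),"op",round(s["opening"]*91,1),"q",s["joints"].round(2))
    return s,M
E
python3 - <<'E'
from h import *
p,d=robot.capture("top"); np.save("top0.npy",d); 
crop(p,150,130,360,300,3.8,"a.png",.6); crop(p,380,120,520,280,3.7,"b.png",.6)
P=cloud("top",d); np.save("P0.npy",P)
for l in ["scraper","cold_plate","wax0","rotor","handle","tall_jar","carousel_base","forceps","reagent_bottle","tube_block"]:
    print(l,[(np.round(r["centre"]),round(r["score"],2)) for r in robot.search_frame("top",l)][:5])
st()
E
```

```text
scraper [(array([455.,  39.,  16.]), 0.71)]
cold_plate [(array([506., 278.,  37.]), 0.71)]
wax0 [(array([ 634., -324.,   86.]), 0.61), (array([476., 273.,  50.]), 0.56), (array([516., 319.,  54.]), 0.51), (array([487., 216.,  51.]), 0.5), (array([525., 269.,  54.]), 0.48)]
rotor [(array([ 600., -250.,   25.]), 0.8), (array([476., 274.,  52.]), 0.71)]
handle [(array([ 601., -248.,   22.]), 0.62)]
tall_jar [(array([ 668., -187.,   95.]), 0.72)]
carousel_base [(array([ 545., -264.,   19.]), 0.76)]
forceps [(array([607.,  55.,   6.]), 0.76)]
reagent_bottle [(array([723.,   3.,  83.]), 0.74)]
tube_block [(array([721., 151.,  45.]), 0.78)]
t 0.65 tcp [ 217.4 -532.3  214. ] x [ 0. -0. -1.] y [ 0.378 -0.926  0.   ] F [-0.5 -0.2  0.2] op 91.0 q [-1.2   0.32  1.56 -0.    1.26 -0.02]
```

View pics/a.png

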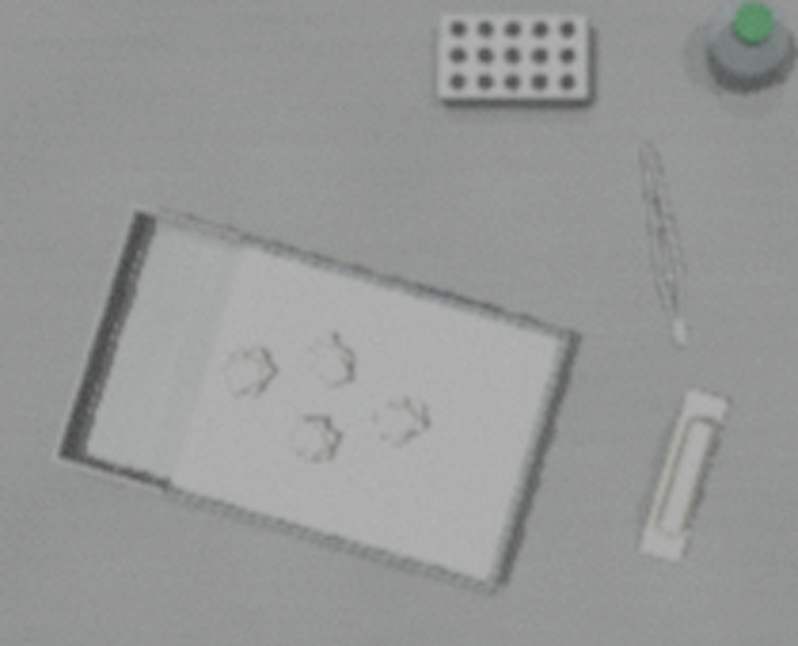

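View pics/b.png

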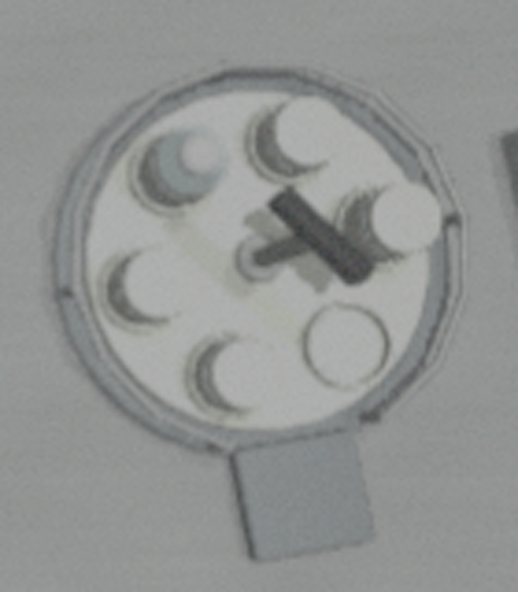

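```bash
python3 - <<'E'
from h import *
P=np.load("P0.npy")
a=lambda L:np.array(L)/3.8+[150,130]
b=lambda L:np.array(L)/3.7+[380,120]
rim=px2w("top",a([(580,333),(495,590)]),z=46); tr=px2w("top",a([(138,210),(60,458)]),z=44)
print("rim",rim.round(1),"tr",tr.round(1))
print("led",px2w("top",b([(233,455),(353,435),(372,538),(255,558)]),z=22).round(1))
print("bar",px2w("top",b([(270,200),(290,187),(372,270),(355,283)]),z=176).round(1))
print("scr foot",px2w("top",a([(688,390),(730,402),(680,560),(640,550)]),z=14).round(1))
def mr(m): 
    q=P[m][:,:2].astype(np.float32); return cv2.minAreaRect(q), len(q)
X,Y,Z=P[...,0],P[...,1],P[...,2]
box=lambda x0,x1,y0,y1,z0,z1:(X>x0)&(X<x1)&(Y>y0)&(Y<y1)&(Z>z0)&(Z<z1)
print("scr foot",mr(box(380,530,0,80,10,70)))
print("fin",mr(box(380,530,0,80,50,75)), np.nanmedian(Z[box(380,530,0,80,50,75)]))
print("bar",mr(box(540,700,-320,-180,150,190)))
m=box(540,700,-320,-180,150,190);q=P[m];print(q.mean(0),np.median(q[:,2]))
print("ledge",mr(box(440,540,-350,-180,15,28)))
m=box(380,640,130,450,30,48);print("plate",mr(m))
m=box(400,620,170,400,48,70)
n,lab,stt,c=cv2.connectedComponentsWithStats(m.astype(np.uint8))
for k in range(1,n):
    if stt[k,4]>5: print(k,stt[k,4],P[lab==k].mean(0).round(1),P[lab==k].min(0).round(),P[lab==k].max(0).round())
for nm,r in [("tall",box(620,720,-240,-150,90,140)),("caps",box(500,720,-360,-150,60,90))]:
    n,lab,stt,c=cv2.connectedComponentsWithStats(r.astype(np.uint8))
    for k in range(1,n):
        if stt[k,4]>15: print(nm,stt[k,4],P[lab==k].mean(0).round(1))
E
```

```text
rim [[545.3 104.7  46. ]
 [384.2 157.2  46. ]] tr [[623.1 386.7  44. ]
 [465.7 432.6  44. ]]
led [[ 485.4 -236.3   22. ]
 [ 498.8 -314.8   22. ]
 [ 431.7 -325.7   22. ]
 [ 418.3 -249.4   22. ]]
bar [[ 634.5 -221.4  176. ]
 [ 642.1 -233.   176. ]
 [ 593.9 -279.1  176. ]
 [ 586.3 -269.2  176. ]]
scr foot [[509.7  35.5  14. ]
 [502.1   8.4  14. ]
 [400.6  40.7  14. ]
 [406.9  66.4  14. ]]
scr foot (((455.8497314453125, 40.18901824951172), (28.433639526367188, 112.06660461425781), 73.57392883300781), 514)
fin (((455.9111022949219, 40.18025207519531), (16.130741119384766, 75.06005859375), 73.29638671875), 216) 63.47116233350732
bar (((616.2738037109375, -251.71937561035156), (68.77757263183594, 14.659552574157715), 43.601356506347656), 301)
[ 615.52309303 -250.0859082   172.09187118] 175.0269649776883
ledge (((489.49365234375, -265.07366943359375), (99.0881118774414, 169.92758178710938), 0.10117994993925095), 1273)
plate (((505.7635803222656, 276.43731689453125), (292.9396057128906, 172.1042938232422), 73.60050964355469), 6150)
17 100 [527.7 264.   52.3] [513. 252.  48.] [544. 276.  60.]
18 84 [520.7 315.1  50.8] [508. 299.  48.] [534. 331.  55.]
19 99 [490.1 218.4  51.8] [477. 202.  48.] [503. 233.  58.]
20 93 [477.2 273.2  52.2] [465. 259.  48.] [489. 288.  57.]
tall 287 [ 670.3 -193.1  108.4]
caps 312 [ 691.9 -271.4   75.7]
caps 72 [ 663.3 -182.1   76.3]
caps 339 [ 635.8 -325.8   83.2]
caps 23 [ 614.5 -248.    76.2]
caps 317 [ 594.7 -173.6   83.8]
caps 315 [ 536.8 -230.2   75.5]
```

```bash
python3 - <<'E'
from h import *
from scipy.optimize import minimize
P=np.load("P0.npy").reshape(-1,3)
P=P[(P[:,0]>360)&(P[:,0]<660)&(P[:,1]>90)&(P[:,1]<460)&np.isfinite(P[:,2])]
# model: area outside outer box Z~0; fit outer box by points z>25 vs z<15
hi=P[:,2]
def cost(v):
    a=np.radians(v[2]); ex=np.array([np.cos(a),np.sin(a)]); ey=np.array([-ex[1],ex[0]])
    d=P[:,:2]-v[:2]; x=d@ex; y=d@ey
    t=v[3]
    inside=lambda x0,x1,y0,y1:1/(1+np.exp(-np.minimum.reduce([x-x0,x1-x,y-y0,y1-y])/1.0))
    m=40*inside(-80-t,80+t,-105-t,107)
    w=inside(-82-t,82+t,107,178+t)-inside(-82,82,107,178)
    m=m+44*w+5*inside(-82,82,107,178)
    return np.mean(np.minimum(np.abs(m-P[:,2]),25))
best=min((minimize(cost,[495+dx,238+dy,-16.3,4],method="Nelder-Mead",options=dict(initial_simplex=None)) for dx in(-3,0,3) for dy in(-3,0,3)),key=lambda r:r.fun)
print(best.x,best.fun)
v=best.x;a=np.radians(v[2]); ex=np.array([np.cos(a),np.sin(a)]); ey=np.array([-ex[1],ex[0]])
for w in [(527.7,264),(520.7,315.1),(490.1,218.4),(477.2,273.2),(455.9,40.2)]:
    d=np.array(w)-v[:2]; print(w,"plate xy",(d@ex).round(1),(d@ey).round(1))
d=P[:,:2]-v[:2]; x=d@ex;y=d@ey
for y0 in range(-120,200,4):
    m=(abs(x)<60)&(abs(y-y0)<2); print(y0,np.median(P[m,2]).round(1),end="; ")
print()
for x0 in range(-96,98,3):
    m=(abs(y+75)<20)&(abs(x-x0)<1.5); print(x0,np.median(P[m,2]).round(1),end="; ")
E
```

```text
[495.62699995 242.55064752 -16.16525543   7.01344699] 2.857444670257758
(527.7, 264) plate xy 24.8 29.5
(520.7, 315.1) plate xy 3.9 76.7
(490.1, 218.4) plate xy 1.4 -24.7
(477.2, 273.2) plate xy -26.2 24.3
(455.9, 40.2) plate xy 18.2 -205.4
-120 0.3; -116 0.2; -112 1.7; -108 46.1; -104 40.7; -100 40.3; -96 40.1; -92 40.2; -88 39.3; -84 40.6; -80 40.0; -76 40.4; -72 40.0; -68 40.3; -64 40.7; -60 39.6; -56 40.0; -52 39.8; -48 40.6; -44 39.7; -40 40.3; -36 40.2; -32 40.8; -28 41.0; -24 40.2; -20 40.7; -16 40.9; -12 40.4; -8 40.1; -4 39.5; 0 39.9; 4 39.6; 8 40.0; 12 40.3; 16 40.9; 20 42.6; 24 42.0; 28 43.7; 32 41.5; 36 41.3; 40 39.6; 44 40.6; 48 40.1; 52 39.7; 56 40.0; 60 41.0; 64 40.8; 68 41.3; 72 41.2; 76 40.1; 80 41.2; 84 41.0; 88 39.9; 92 40.2; 96 39.7; 100 39.5; 104 39.8; 108 nan; 112 6.5; 116 4.6; 120 4.8; 124 4.9; 128 4.8; 132 4.9; 136 4.9; 140 5.1; 144 4.6; 148 4.8; 152 5.2; 156 4.6; 160 4.4; 164 5.2; 168 4.3; 172 4.6; 176 20.3; 180 33.9; 184 nan; 188 nan; 192 1.9; 196 -0.3; 
  return _methods._mean(a, axis=axis, dtype=dtype,
  ret = ret.dtype.type(ret / rcount)
```

```bash
python3 - <<'E'
from h import *
P=np.load("P0.npy")
for u,v in [(575,300),(600,325),(625,325),(580,340),(630,290),(560,170),(400,327),(605,385)]: print(u,v,P[v,u].round())
E
```

```text
575 300 [ 353. -539.   39.]
600 325 [ 318. -522.  169.]
625 325 [ 319. -572.  172.]
580 340 [ 278. -502.  127.]
630 290 [ 382. -640.   82.]
560 170 [ 661. -512.   45.]
400 327 [ 286. -128.   34.]
605 385 [ 147. -622.   -1.]
```

```bash
python3 -m inch '[[0,1.5,2,0,0,7],[0,1.5,2,0,0,7],[1.3,3,0,0,0,7],[1.3,3,0,0,0,7],[1.3,3,0,0,0,7],[1.3,3,0,0,0,7],[1.3,3,0,0,0,7],[1.3,3,0,0,0,7],[1.3,3,0,0,0,7],[1.3,3,0,0,0,7],[1.3,3,0,0,0,7],[1.3,3,0,0,0,7]]' 100; python3 -c "from h import *; st()"
```

```text
time: 1.65
tool_pos: [347.7, -200.8, 254.2]
eef_rot: [0.994, 1.331, -0.994]
contact_force: [-0.1, -0.3, 0.5]
opening: 0.997
t 1.65 tcp [ 347.7 -200.8  254.2] x [ 0.001 -0.    -1.   ] y [0.959 0.285 0.001] F [-0.1 -0.3  0.5] op 90.7 q [-0.55  0.01  1.84  0.    1.28 -0.84]
```

```bash
python3 -m inch '[[1.3,3,-1,0,0,7],[1.3,3,-1,0,0,7],[1.3,3,-1,0,0,7],[1.3,3,-1,0,0,7],[1.3,3,-1,0,0,7],[1.3,3,-1,0,0,7],[1.3,3,-1,0,0,7],[1.3,3,-1,0,0,7]]' 70; python3 -c "from h import *; st()"
```

```text
time: 2.32
tool_pos: [451.9, 39.4, 173.8]
eef_rot: [0.239, 1.557, -0.238]
contact_force: [0.7, -0.8, -0.3]
opening: 0.701
t 2.32 tcp [451.9  39.4 173.8] x [ 0.001  0.    -1.   ] y [0.299 0.954 0.   ] F [ 0.7 -0.8 -0.3] op 63.8 q [ 0.06  0.16  1.89 -0.    1.09 -1.21]
```

```bash
python3 -m inch '[[0.4,0.1,-2,0,0,1],[0,0,-3,0,0,0],[0,0,-3,0,0,0],[0,0,-3,0,0,0],[0,0,-2,0,0,0],[0,0,-1,0,0,0],[0,0,0,0,0,0]]'; python3 - <<'E'
from h import *; st()
p,d=robot.capture("scene"); crop(p,250,150,450,290,4,"c.png")
E
```

```text
time: 2.9
tool_pos: [453.7, 38.6, 31.9]
eef_rot: [0.229, 1.564, -0.231]
contact_force: [-0.6, -0.1, -0.1]
opening: 0.704
t 2.9 tcp [453.7  38.6  31.9] x [-0.005 -0.    -1.   ] y [ 0.289  0.957 -0.002] F [-0.6 -0.1 -0.1] op 64.0 q [ 0.06  0.35  2.07  0.    0.73 -1.22]
```

View pics/c.png

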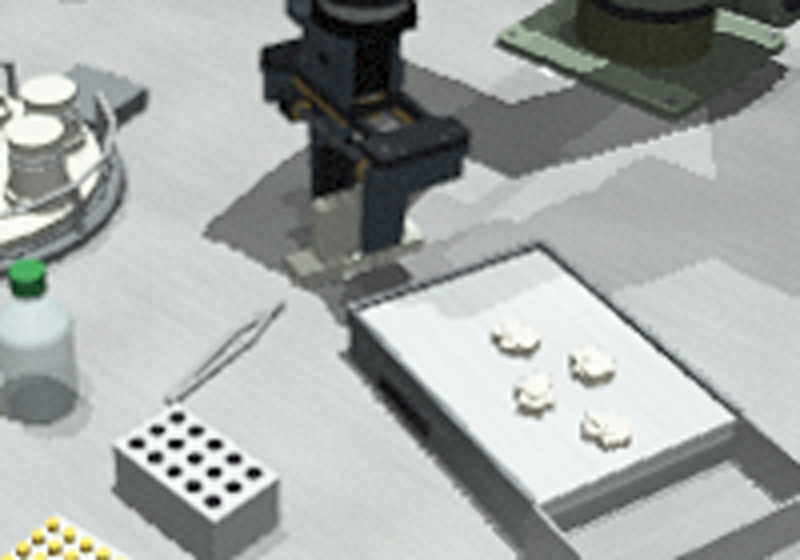

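The fingers stand either side of the scraper's fin (around 340,225 in the crop), clear of everything else. I'll close now.

```bash
python3 -m inch '[[0.2,0.2,0,0,0,0],[0,0,0,0,0,0]]'; python3 -m inch '[[0,0,0,0,0,0],[0,0,0,0,0,0],[0,0,0,0,0,0],[0,0,0,0,0,0],[0,0,0,0,0,0]]' 5; python3 -c "from h import *; st()"
```

```text
time: 3.12
tool_pos: [459.0, 41.0, 35.1]
eef_rot: [0.23, 1.555, -0.229]
contact_force: [0.6, -0.6, 0.0]
opening: 0.7
time: 3.53
tool_pos: [457.5, 40.7, 34.2]
eef_rot: [0.23, 1.558, -0.23]
contact_force: [0.1, -0.0, 0.1]
opening: 0.366
t 3.53 tcp [457.5  40.7  34.2] x [ 0.  0. -1.] y [0.289 0.957 0.   ] F [ 0.1 -0.   0.1] op 33.3 q [ 0.06  0.34  2.07  0.    0.73 -1.21]
```

```bash
python3 -m inch '[[0,0,0,0,0,0],[0,0,0,0,0,0],[0,0,0,0,0,0],[0,0,0,0,0,0],[0,0,0,0,0,0],[0,0,0,0,0,0]]'; python3 -c "from h import *; st()"
```

```text
time: 4.03
tool_pos: [457.3, 40.7, 33.9]
eef_rot: [0.23, 1.559, -0.23]
contact_force: [0.4, -0.6, -0.8]
opening: 0.175
t 4.03 tcp [457.3  40.7  33.9] x [-0.  0. -1.] y [ 0.289  0.957 -0.   ] F [ 0.4 -0.6 -0.8] op 15.9 q [ 0.06  0.34  2.07  0.    0.73 -1.21]
```

```bash
python3 -m inch '[[0,0,1,0,0,0],[0,0,2,0,0,0],[0,0,2.5,0,0,0],[0,1,1.5,0,0,0.6],[0.3,2.5,0,0,0,0],[0.6,3.5,0,0,0,0],[0.6,3.5,0,0,0,0],[0.4,2,0,0,0,0],[0,1,0,0,0,0],[0,0,0,0,0,0],[0,0,0,0,0,0]]'; python3 - <<'E'
from h import *; st()
p,d=robot.capture("scene"); crop(p,290,170,470,310,4.2,"d.png")
E
```

```text
time: 4.95
tool_pos: [475.7, 175.2, 103.5]
eef_rot: [0.22, 1.561, -0.222]
contact_force: [0.4, -0.6, -1.5]
opening: 0.171
t 4.95 tcp [475.7 175.2 103.5] x [-0.002 -0.001 -1.   ] y [ 0.278  0.961 -0.001] F [ 0.4 -0.6 -1.5] op 15.6 q [ 0.33  0.32  1.88 -0.    0.95 -0.96]
```

View pics/d.png

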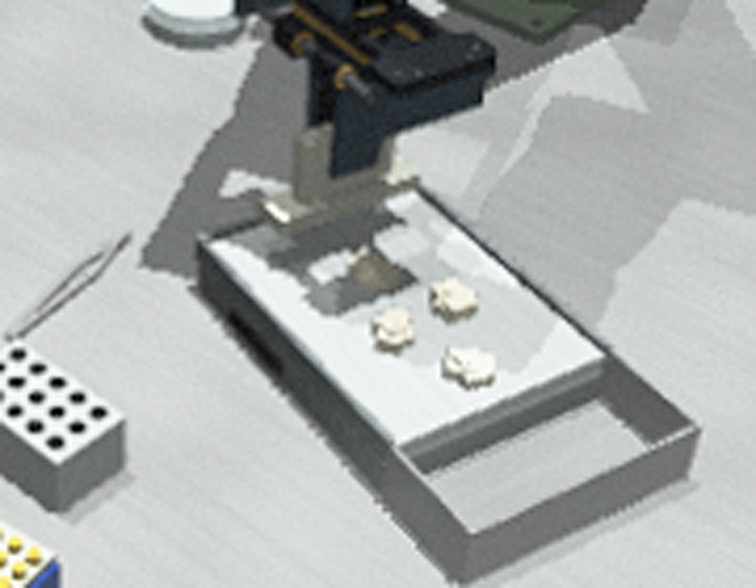

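The scraper is held level over the plate behind all four waxes (the nearest is in the shadow at 375,270). Next I lower it.

```bash
python3 -m inch '[[0,0,-1.5,0,0,0],[0,0,-1,0,0,0],[0,0,-0.2,0,0,0],[0,0,-0.1,0,0,0],[0,0,0,0,0,0],[0,0,0,0,0,0]]'; python3 -c "from h import *; st()"
```

```text
time: 5.5
tool_pos: [476.8, 175.5, 76.3]
eef_rot: [0.222, 1.559, -0.222]
contact_force: [1.0, 0.3, -1.7]
opening: 0.175
t 5.5 tcp [476.8 175.5  76.3] x [ 0.001  0.    -1.   ] y [0.279 0.96  0.   ] F [ 1.   0.3 -1.7] op 15.9 q [ 0.33  0.35  1.91  0.    0.88 -0.96]
```

```bash
python3 -m inch '[[0,0,-0.1,0,0,0],[0,0,-0.05,0,0,0],[0,0,0,0,0,0],[0,0,0,0,0,0]]'; python3 -c "from h import *; st()"
```

```text
time: 5.83
tool_pos: [476.5, 175.8, 74.6]
eef_rot: [0.222, 1.559, -0.221]
contact_force: [-0.3, -1.0, -1.6]
opening: 0.175
t 5.83 tcp [476.5 175.8  74.6] x [ 0.  0. -1.] y [0.279 0.96  0.   ] F [-0.3 -1.  -1.6] op 16.0 q [ 0.33  0.35  1.91  0.    0.88 -0.96]
```

```bash
python3 -m inch '[[0.1,0.4,0,0,0,0],[0.22,0.77,0,0,0,0],[0.22,0.77,0,0,0,0],[0.22,0.77,0,0,0,0],[0.22,0.77,0,0,0,0],[0.22,0.77,0,0,0,0],[0.22,0.77,0,0,0,0],[0.22,0.77,0,0,0,0],[0.22,0.77,0,0,0,0],[0.22,0.77,0,0,0,0],[0.1,0.4,0,0,0,0],[0,0,0,0,0,0]]'; python3 - <<'E'
from h import *; st()
p,d=robot.capture("scene"); crop(p,290,170,470,310,4.2,"e.png")
E
```

```text
time: 6.83
tool_pos: [498.7, 254.0, 74.5]
eef_rot: [0.221, 1.559, -0.221]
contact_force: [0.3, -0.0, -1.7]
opening: 0.173
t 6.83 tcp [498.7 254.   74.5] x [ 0.001  0.    -1.   ] y [0.278 0.961 0.001] F [ 0.3 -0.  -1.7] op 15.8 q [ 0.45  0.42  1.8   0.    0.93 -0.84]
```

View pics/e.png

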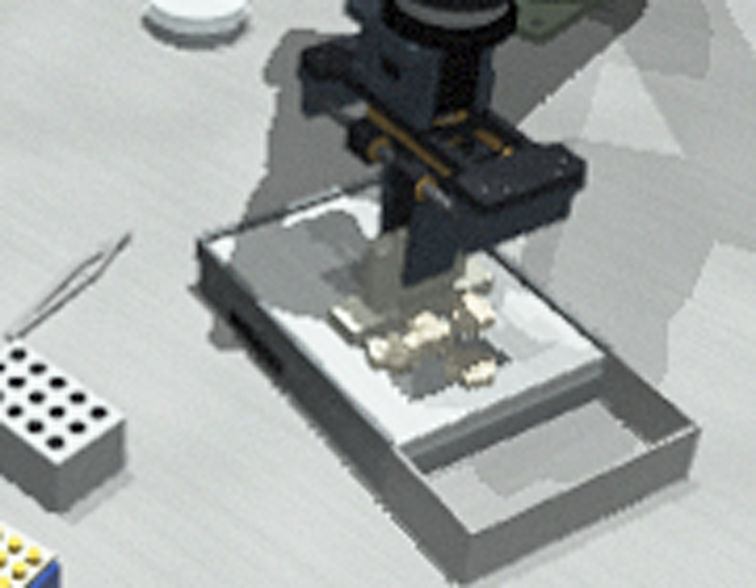

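All pieces are ahead of the foot: three in contact (380–480, 310–350) and one further on (475,372). I'll keep sweeping.

```bash
python3 -m inch '[[0.1,0.4,0,0,0,0],[0.22,0.77,0,0,0,0],[0.22,0.77,0,0,0,0],[0.22,0.77,0,0,0,0],[0.22,0.77,0,0,0,0],[0.22,0.77,0,0,0,0],[0.22,0.77,0,0,0,0],[0.22,0.77,0,0,0,0],[0.1,0.4,0,0,0,0],[0,0,0,0,0,0]]'; python3 - <<'E'
from h import *; st()
p,d=robot.capture("scene"); crop(p,290,170,470,310,4.2,"f.png")
E
```

```text
time: 7.72
tool_pos: [516.0, 316.0, 74.4]
eef_rot: [0.221, 1.559, -0.22]
contact_force: [0.3, -0.5, -1.0]
opening: 0.175
t 7.72 tcp [516.  316.   74.4] x [ 0.001  0.001 -1.   ] y [0.278 0.961 0.001] F [ 0.3 -0.5 -1. ] op 15.9 q [ 0.53  0.48  1.69  0.    0.97 -0.76]
```

View pics/f.png

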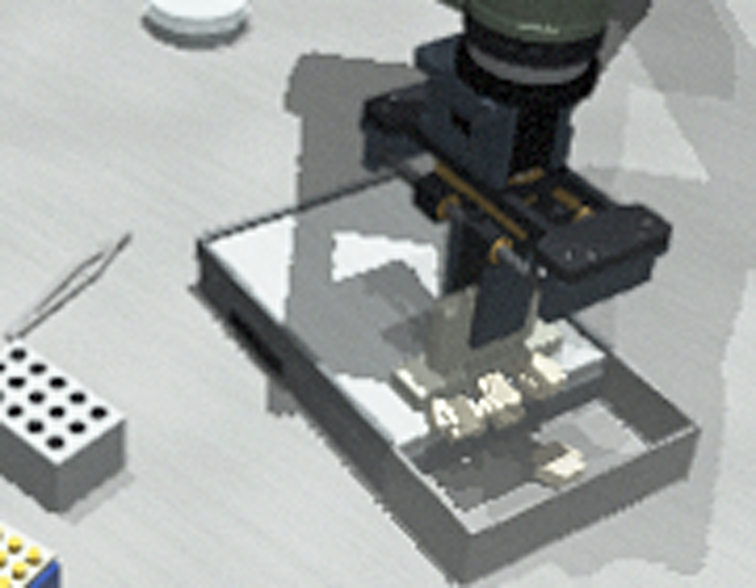

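One piece lies in the trough (560,462) and three are at the edge. I'll push on past it.

```bash
python3 -m inch '[[0.1,0.4,0,0,0,0],[0.2,0.7,0,0,0,0],[0.2,0.7,0,0,0,0],[0.2,0.7,0,0,0,0],[0.2,0.7,0,0,0,0],[0.1,0.4,0,0,0,0],[0,0,0,0,0,0],[0,0,0,0,0,0]]'; python3 - <<'E'
from h import *; st()
p,d=robot.capture("scene"); crop(p,290,170,470,310,4.2,"g.png")
E
```

```text
time: 8.43
tool_pos: [525.5, 351.1, 74.3]
eef_rot: [0.221, 1.56, -0.222]
contact_force: [-0.5, -0.5, -1.9]
opening: 0.176
t 8.43 tcp [525.5 351.1  74.3] x [-0. -0. -1.] y [ 0.278  0.961 -0.   ] F [-0.5 -0.5 -1.9] op 16.0 q [ 0.57  0.52  1.62 -0.    1.01 -0.72]
```

View pics/g.png

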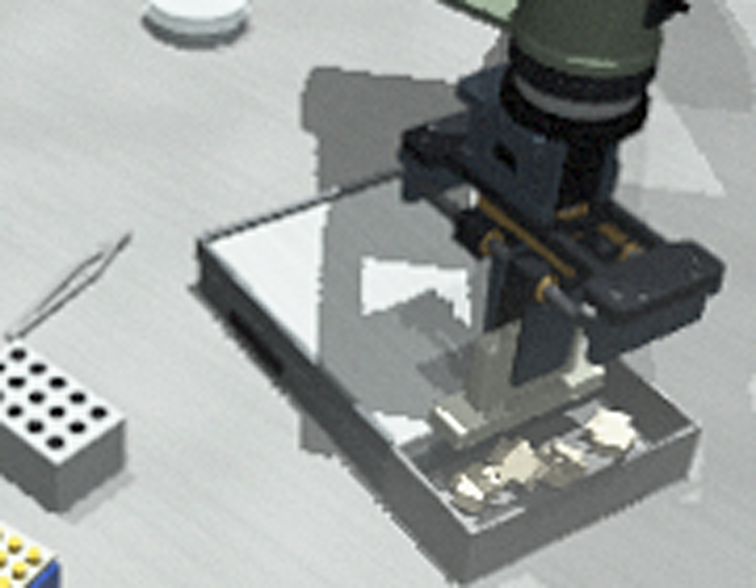

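All four pieces seem to be in the trough (470–610, 430–490). I'll lift and carry the scraper back.

```bash
python3 -m inch '[[0,0,1.5,0,0,0],[0,0,2.5,0,0,0],[-0.4,-2,0.5,0,0,0],[-0.8,-3.6,0,0,0,0],[-0.8,-3.6,0,0,0,0],[-0.8,-3.6,0,0,0,0],[-0.8,-3.6,0,0,0,0],[-0.8,-3.6,0,0,0,0],[-0.8,-3.6,0,0,0,0],[-0.8,-3.6,0,0,0,0],[-0.6,-2.5,0,0,0,0],[-0.2,-1.4,0,0,0,0]]'; python3 - <<'E'
from h import *
p,d=robot.capture("scene"); crop(p,290,170,470,310,4.2,"i.png"); st()
E
```

```text
time: 9.48
tool_pos: [455.7, 37.0, 119.6]
eef_rot: [0.223, 1.56, -0.224]
contact_force: [-0.8, 0.0, -2.2]
opening: 0.17
t 9.53 tcp [455.9  35.9 119.7] x [-0.001 -0.002 -1.   ] y [ 0.281  0.96  -0.002] F [ 0.1 -1.7 -0.6] op 16.0 q [ 0.05  0.23  1.96 -0.    0.95 -1.23]
```

View pics/i.png

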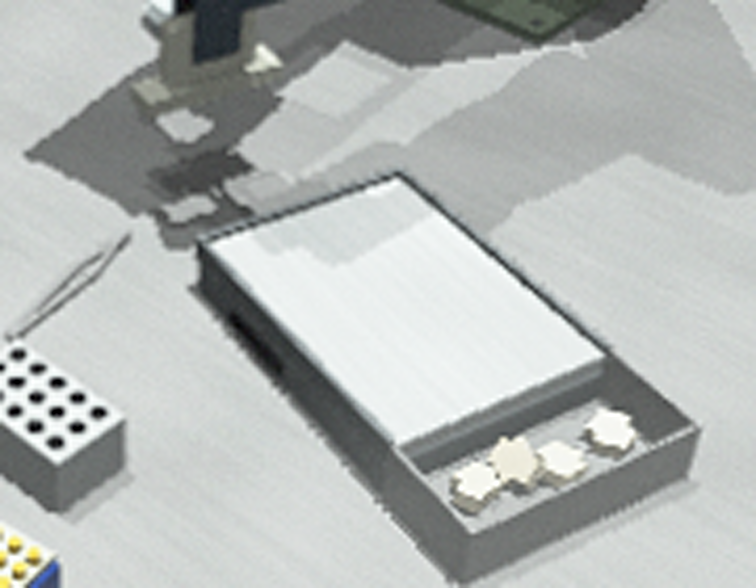

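The plate is clear, with four pieces in the trough (475,487; 515,460; 560,462; 610,432). Next I set the scraper down.

```bash
python3 -m inch '[[0.1,0.4,-1,0,0,0],[0,0,-2.5,0,0,0],[0,0,-2.5,0,0,0],[0,0,-1.3,0,0,0],[0,0,-0.6,0,0,0],[0,0,-0.3,0,0,0],[0,0,0,0,0,0],[0,0,0,0,0,0]]'; python3 -c "from h import *; st()"
```

```text
time: 10.2
tool_pos: [459.4, 44.1, 38.2]
eef_rot: [0.222, 1.558, -0.221]
contact_force: [-1.0, -0.6, -1.5]
opening: 0.174
t 10.2 tcp [459.4  44.1  38.2] x [ 0.002  0.    -1.   ] y [0.279 0.96  0.001] F [-1.  -0.6 -1.5] op 15.9 q [ 0.07  0.34  2.06  0.    0.74 -1.22]
```

```bash
python3 -m inch '[[-0.2,-0.3,-0.3,0,0,0],[0,0,-0.1,0,0,0],[0,0,0,0,0,0],[0,0,0,0,0,0],[0,0,0,0,0,0]]'; python3 -c "from h import *; st()"
```

```text
time: 10.62
tool_pos: [456.8, 40.8, 33.8]
eef_rot: [0.222, 1.559, -0.222]
contact_force: [-0.9, -1.1, 1.5]
opening: 0.176
t 10.62 tcp [456.8  40.8  33.8] x [ 0.001 -0.    -1.   ] y [0.279 0.96  0.   ] F [-0.9 -1.1  1.5] op 16.0 q [ 0.06  0.34  2.07 -0.    0.73 -1.22]
```

```bash
python3 -m inch '[[0,0,0,0,0,0],[0,0,0,0,0,0],[0,0,0,0,0,0],[0,0,0,0,0,0],[0,0,0,0,0,0],[0,0,0,0,0,0],[0,0,0,0,0,0]]' 60;  python3 -c "from h import *; st()"
```

```text
time: 11.2
tool_pos: [456.7, 40.9, 33.5]
eef_rot: [0.222, 1.559, -0.222]
contact_force: [0.6, 0.5, -0.9]
opening: 0.594
t 11.2 tcp [456.7  40.9  33.5] x [ 0.  0. -1.] y [0.279 0.96  0.   ] F [ 0.6  0.5 -0.9] op 54.1 q [ 0.06  0.34  2.07  0.    0.73 -1.22]
```

```bash
python3 -m inch '[[0,0,1.5,0,0,0],[0,0,3,0,0,0],[0,0,4,0,0,0],[0,0,4,0,0,0],[0,0,4,0,0,-7],[0,-1.5,4,0,0,-7],[0,-2.5,0,0,0,-7],[0,-2.5,0,0,0,-7],[0,-2.5,0,0,0,-7],[0,-2.5,0,0,0,-7],[0,-2.5,0,0,0,-7],[0,0,0,0,0,-7]]'; python3 - <<'E'
from h import *; st()
p,d=robot.capture("top"); np.save("top1.npy",d); cv2.imwrite("pics/j.png",np.clip(255*(p/255.)**.6,0,255).astype(np.uint8)); P=cloud("top",d); np.save("P1.npy",P)
p,d=robot.capture("scene"); crop(p,190,130,460,310,2.9,"k.png")
E
```

```text
time: 12.2
tool_pos: [456.5, -102.2, 237.4]
eef_rot: [0.983, 1.336, -0.985]
contact_force: [-0.1, 0.3, -0.3]
opening: 0.601
t 12.2 tcp [ 456.5 -102.2  237.4] x [ 0.    -0.002 -1.   ] y [ 0.955  0.297 -0.001] F [-0.1  0.3 -0.3] op 54.7 q [-0.24  0.13  1.75 -0.    1.25 -0.54]
```

View pics/j.png

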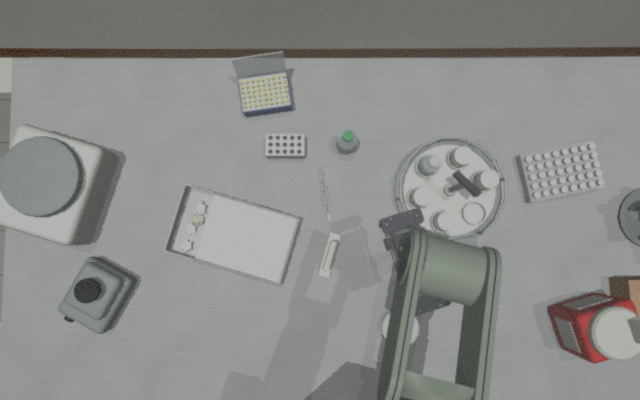

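View pics/k.png

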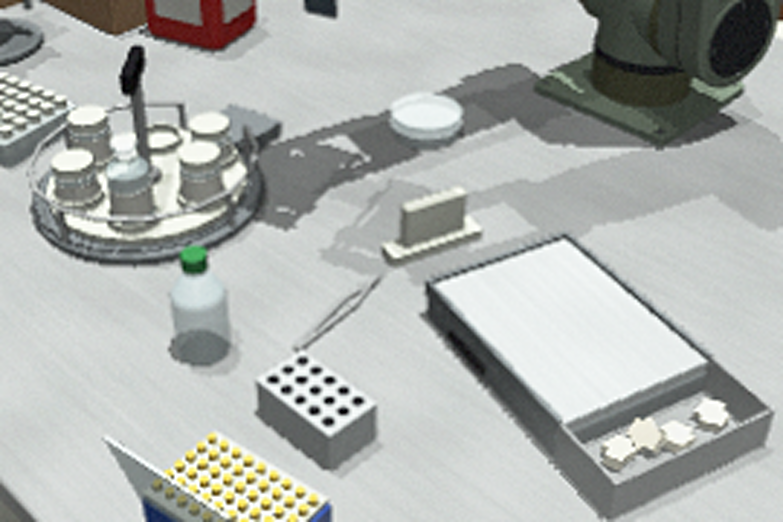

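The scraper stands upright in its old place (430,225 in k.png), the wax is in the trough, and the forceps and block are unmoved. Next I refine the carousel measurements.

```bash
python3 - <<'E'
from h import *
from scipy.optimize import least_squares
P0=np.load("P0.npy");P1=np.load("P1.npy")
for P in (P0,P1):
    X,Y,Z=P[...,0],P[...,1],P[...,2]
    m=(X>560)&(X<680)&(Y>-310)&(Y<-200)&(Z>165)&(Z<185)
    q=P[m][:,:2]; r=cv2.minAreaRect(q.astype(np.float32)); 
    e=np.linalg.eigh(np.cov(q.T)); v=e[1][:,1]; print("bar",r,q.mean(0),np.degrees(np.arctan2(v[1],v[0])),np.median(P[m][:,2]))
# bar by pixel colour
p=cv2.imread("pics/top0.png").astype(int)
m=np.zeros((400,640),bool); m[160:205,440:485]=True
mm=(m&(p.max(2)<45)).astype(np.uint8)
n,l,s,c=cv2.connectedComponentsWithStats(mm); k=1+np.argmax(s[1:,4]); v,u=np.nonzero(l==k); print("dark",s[k])
# column included? restrict by projecting to z=176
w=px2w("top",np.c_[u,v],z=176)[:,:2]; r=cv2.minAreaRect(w.astype(np.float32)); print(r)
# rail / base circle: z 50-62 points
P=P0; X,Y,Z=P[...,0],P[...,1],P[...,2]
c0=np.array([616,-252.])
rr=np.hypot(X-c0[0],Y-c0[1])
m=(rr>112)&(rr<140)&(Z>45)&(Z<64); q=P[m][:,:2]
f=least_squares(lambda v:np.hypot(*(q-v[:2]).T)-126,c0,loss="soft_l1"); print("rail",len(q),f.x)
# base disc edge: z~10-16? histogram
m=(rr>100)&(rr<112)&(Z>10)&(Z<35); print("deck z",np.median(Z[m]))
m=(rr>120)&(rr<131)&(Z>2)&(Z<22);print("base z",np.median(Z[m]),m.sum())
# deck outer edge: points z 21-28 
m=(rr<120)&(Z>20.5)&(Z<28);q=P[m][:,:2]
a=np.arctan2(q[:,1]-c0[1],q[:,0]-c0[0]);b=[]
for t in np.arange(-np.pi,np.pi,.1):
    k=abs(a-t)<.05
    if k.sum()>5: b.append(q[k][np.argmax(np.hypot(*(q[k]-c0).T))])
b=np.array(b); f=least_squares(lambda v:np.hypot(*(b-v[:2]).T)-113,c0,loss="soft_l1",f_scale=2);print("deck",f.x)
# ledge
m=(rr>136)&(rr<215)&(Z>17)&(Z<27)&(X<560);q=P[m][:,:2].astype(np.float32)
print("ledge",len(q),cv2.minAreaRect(q),q.mean(0)); d=q.mean(0)-c0; print(np.degrees(np.arctan2(d[1],d[0]))%360)
E
```

```text
bar ((616.2738037109375, -251.71937561035156), (68.77757263183594, 14.659552574157715), 43.601356506347656) [ 615.74237647 -250.96665436] -135.81690847129008 175.49016746674852
bar ((615.888427734375, -251.8264617919922), (69.10243225097656, 14.713460922241211), 44.27501678466797) [ 615.64327706 -250.91415825] -135.41578883313468 175.97242180727812
dark [450 172  31  24 265]
((613.7505493164062, -249.59835815429688), (63.36545944213867, 41.25162124633789), 77.09406280517578)
rail 775 [ 614.74138779 -252.41028057]
deck z 24.838573313369807
base z 12.72755111592096 1095
deck [ 615.05902447 -252.95941813]
ledge 807 ((454.46771240234375, -282.6940002441406), (64.95747375488281, 80.84366607666016), 8.973760604858398) [ 453.18796 -281.57123]
190.294299016437
```

```bash
python3 - <<'E'
from h import *
P=np.load("P0.npy"); X,Y,Z=P[...,0],P[...,1],P[...,2]
c=np.array([615.3,-252.2]); rr=np.hypot(X-c[0],Y-c[1]); th=np.degrees(np.arctan2(Y-c[1],X-c[0]))%360
m=(rr>118)&(rr<134)&(Z>45)&(Z<64)
h=np.histogram(th[m],bins=np.arange(140,250,3)); print(list(zip(h[1].astype(int),h[0])))
m=(rr>140)&(rr<200)&(Z>17)&(Z<27)&(X<560)
q=P[m][:,:2]
for a in np.arange(186,196,1.):
    e=np.array([np.cos(np.radians(a)),np.sin(np.radians(a))]); n=np.array([-e[1],e[0]])
    # side edges as a function of radial distance
    s=(q-c)@e; t=(q-c)@n
    ed=np.array([[k,np.percentile(t[abs(s-k)<3],3),np.percentile(t[abs(s-k)<3],97)] for k in range(142,196,5)])
    print(a,np.polyfit(ed[:,0],ed[:,1],1)[0].round(3),np.polyfit(ed[:,0],ed[:,2],1)[0].round(3),ed[:,1].mean().round(1),ed[:,2].mean().round(1))
p=cv2.imread("pics/top0.png"); crop(p,410,200,500,290,8,"l.png",.6)
i=np.array([c[0],c[1]])
E
```

```text
[(np.int64(140), np.int64(8)), (np.int64(143), np.int64(7)), (np.int64(146), np.int64(6)), (np.int64(149), np.int64(8)), (np.int64(152), np.int64(7)), (np.int64(155), np.int64(9)), (np.int64(158), np.int64(6)), (np.int64(161), np.int64(8)), (np.int64(164), np.int64(9)), (np.int64(167), np.int64(4)), (np.int64(170), np.int64(0)), (np.int64(173), np.int64(0)), (np.int64(176), np.int64(0)), (np.int64(179), np.int64(0)), (np.int64(182), np.int64(0)), (np.int64(185), np.int64(0)), (np.int64(188), np.int64(0)), (np.int64(191), np.int64(0)), (np.int64(194), np.int64(0)), (np.int64(197), np.int64(0)), (np.int64(200), np.int64(0)), (np.int64(203), np.int64(0)), (np.int64(206), np.int64(0)), (np.int64(209), np.int64(0)), (np.int64(212), np.int64(11)), (np.int64(215), np.int64(7)), (np.int64(218), np.int64(9)), (np.int64(221), np.int64(8)), (np.int64(224), np.int64(7)), (np.int64(227), np.int64(6)), (np.int64(230), np.int64(5)), (np.int64(233), np.int64(7)), (np.int64(236), np.int64(8)), (np.int64(239), np.int64(7)), (np.int64(242), np.int64(7)), (np.int64(245), np.int64(7))]
186.0 0.064 0.075 -24.6 50.1
187.0 0.063 0.04 -27.0 46.5
188.0 0.008 0.007 -29.6 44.1
189.0 -0.024 0.042 -32.8 41.5
190.0 -0.013 0.012 -36.1 37.9
191.0 -0.016 -0.058 -38.8 35.3
192.0 -0.06 -0.048 -41.4 32.8
193.0 -0.097 -0.026 -44.7 29.7
194.0 -0.037 -0.055 -47.3 26.4
195.0 -0.075 -0.12 -49.9 23.7
```

View pics/l.png

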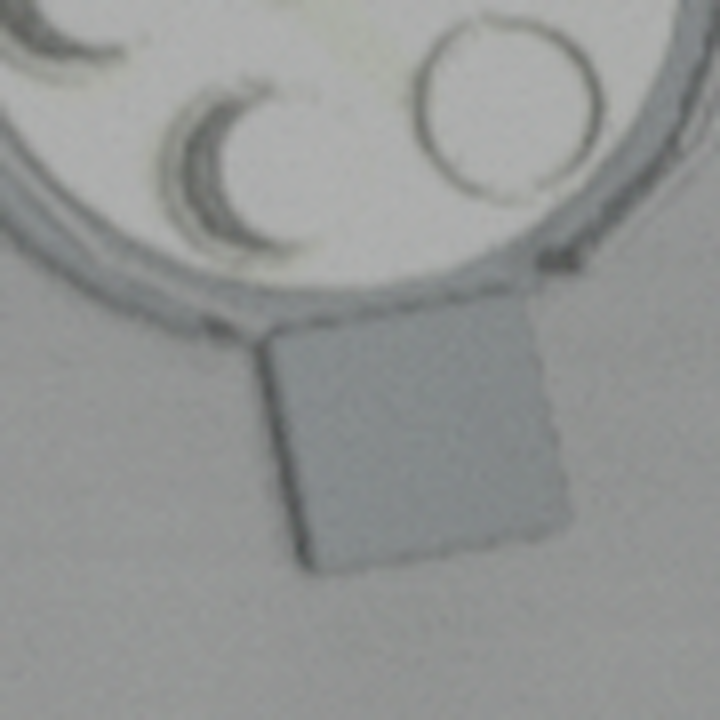

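```bash
python3 -m inch '[[1.5,-1.4,0,0,0,-7],[1.8,-1.7,0,0,0,-7],[1.8,-1.7,0,0,0,-7],[1.8,-1.7,0,0,0,-7],[1.8,-1.7,0,0,0,-7],[1.8,-1.7,0,0,0,-7],[1.8,-1.7,0,0,0,-7],[1.8,-1.7,0,0,0,-7],[1.8,-1.7,0,0,0,-7],[0,0,0,0,0,0],[0,0,0,0,0,0]]'; python3 -c "from h import *; st()"
```

```text
time: 13.22
tool_pos: [616.0, -248.4, 236.3]
eef_rot: [1.759, 0.731, -1.761]
contact_force: [-0.3, 0.5, 0.3]
opening: 0.602
t 13.22 tcp [ 616.  -248.4  236.3] x [-0.002  0.001 -1.   ] y [ 0.708 -0.707 -0.002] F [-0.3  0.5  0.3] op 54.8 q [-0.4   0.45  1.3   0.    1.39  0.38]
```

```bash
python3 -m inch '[[0,-0.35,-1,0,0,-0.8],[0,0,-2.5,0,0,0],[0,0,-2.5,0,0,0],[0,0,-1.5,0,0,0],[0,0,-0.8,0,0,0],[0,0,0,0,0,0],[0,0,0,0,0,0]]'; python3 - <<'E'
from h import *; st()
p,d=robot.capture("scene"); crop(p,170,80,310,230,4,"m.png")
E
```

```text
time: 13.8
tool_pos: [615.5, -251.8, 154.9]
eef_rot: [1.771, 0.717, -1.77]
contact_force: [0.5, -0.3, -0.1]
opening: 0.599
t 13.8 tcp [ 615.5 -251.8  154.9] x [ 0. -0. -1.] y [ 0.696 -0.718  0.   ] F [ 0.5 -0.3 -0.1] op 54.5 q [-0.41  0.5   1.43 -0.    1.21  0.4 ]
```

View pics/m.png

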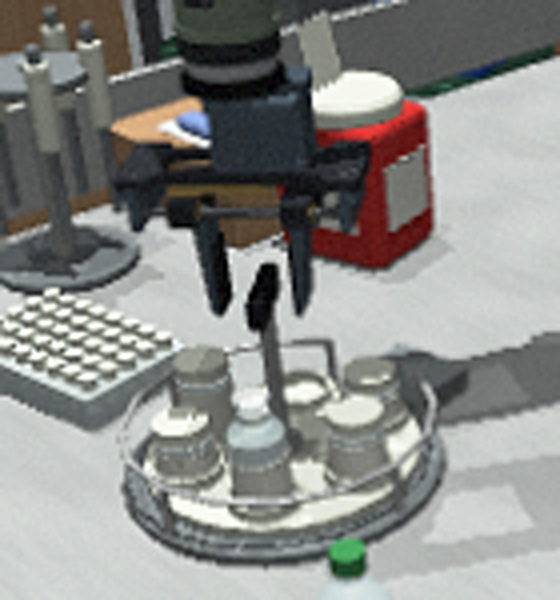

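The bar (262,297) is centred between the fingers. Next I lower 5 mm and close.

```bash
python3 -m inch '[[0,0,-0.4,0,0,0],[0,0,0,0,0,0]]'; python3 -m inch '[[0,0,0,0,0,0],[0,0,0,0,0,0],[0,0,0,0,0,0],[0,0,0,0,0,0],[0,0,0,0,0,0],[0,0,0,0,0,0],[0,0,0,0,0,0],[0,0,0,0,0,0],[0,0,0,0,0,0],[0,0,0,0,0,0]]' 5; python3 -c "from h import *; st()"
```

```text
time: 14.02
tool_pos: [615.9, -252.3, 151.1]
eef_rot: [1.772, 0.715, -1.77]
contact_force: [0.5, -0.2, -0.6]
opening: 0.602
time: 14.85
tool_pos: [614.8, -251.4, 150.5]
eef_rot: [1.771, 0.718, -1.773]
contact_force: [-2.2, 3.3, 2.1]
opening: 0.145
t 14.85 tcp [ 614.8 -251.4  150.5] x [-0.002  0.002 -1.   ] y [ 0.695 -0.719 -0.002] F [-2.2  3.3  2.1] op 13.2 q [-0.41  0.5   1.44  0.    1.21  0.4 ]
```

```bash
python3 -m inch '[[0,0,0,0,0,1],[0,0,0,0,0,2],[0,0,0,0,0,3],[0,0,0,0,0,4],[0,0,0,0,0,4],[0,0,0,0,0,4],[0,0,0,0,0,4],[0,0,0,0,0,4],[0,0,0,0,0,4],[0,0,0,0,0,3],[0,0,0,0,0,2],[0,0,0,0,0,1]]'; python3 - <<'E'
from h import *; st(); print(robot.read_state()["moment"])
p,d=robot.capture("scene"); crop(p,170,80,310,230,4,"n.png")
E
```

```text
time: 15.85
tool_pos: [614.8, -251.3, 150.5]
eef_rot: [1.335, 1.125, -1.336]
contact_force: [-3.2, 4.9, 2.5]
opening: 0.15
t 15.85 tcp [ 614.8 -251.3  150.5] x [-0.002  0.002 -1.   ] y [ 0.985 -0.172 -0.002] F [-3.2  4.9  2.5] op 13.7 q [-0.41  0.5   1.44  0.    1.21 -0.23]
[ 0.51713039  0.54541114 -0.01469902]
```

View pics/n.png

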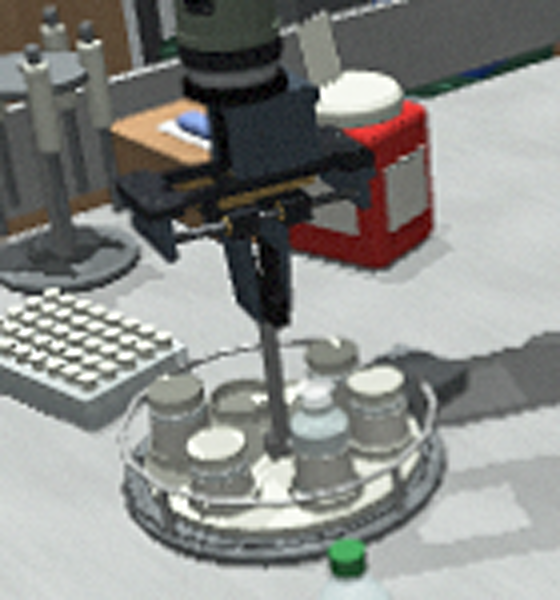

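The turntable follows and all jars stand upright (tall jar at 320,440). I'll continue.

```bash
python3 -m inch '[[0,0,0,0,0,1],[0,0,0,0,0,2],[0,0,0,0,0,3],[0,0,0,0,0,4],[0,0,0,0,0,4],[0,0,0,0,0,4],[0,0,0,0,0,5],[0,0,0,0,0,5],[0,0,0,0,0,5],[0,0,0,0,0,5],[0,0,0,0,0,5],[0,0,0,0,0,5]]'; python3 -m inch '[[0,0,0,0,0,5],[0,0,0,0,0,5],[0,0,0,0,0,5],[0,0,0,0,0,5],[0,0,0,0,0,5],[0,0,0,0,0,5],[0,0,0,0,0,5],[0,0,0,0,0,4],[0,0,0,0,0,4],[0,0,0,0,0,3],[0,0,0,0,0,2],[0,0,0,0,0,1]]'; python3 -c "from h import *; st()"
```

```text
time: 16.9
tool_pos: [614.7, -251.3, 150.5]
eef_rot: [0.705, 1.456, -0.704]
contact_force: [-4.3, 4.6, 2.3]
opening: 0.152
time: 17.9
tool_pos: [614.6, -251.5, 150.4]
eef_rot: [0.041, 1.573, -0.039]
contact_force: [-4.5, 4.4, 3.1]
opening: 0.149
t 17.9 tcp [ 614.6 -251.5  150.4] x [-0.002  0.001 -1.   ] y [0.05  0.999 0.001] F [-4.5  4.4  3.1] op 13.6 q [-0.41  0.5   1.44  0.    1.21 -1.93]
```

```bash
python3 -m inch '[[0,0,0,0,0,1],[0,0,0,0,0,2],[0,0,0,0,0,3],[0,0,0,0,0,3],[0,0,0,0,0,2],[0,0,0,0,0,1.5],[0,0,0,0,0,0.7],[0,0,0,0,0,0],[0,0,0,0,0,0]]'; python3 - <<'E'
from h import *; s,M=st(); print(np.degrees(np.arctan2(M[1,1],M[0,1])))
p,d=robot.capture("top"); np.save("P2.npy",cloud("top",d)); crop(p,360,110,540,280,3.5,"o.png",.6)
p,d=robot.capture("scene"); np.save("S2.npy",cloud("scene",d)); crop(p,170,80,310,230,4,"q.png"); cv2.imwrite("pics/scene2.png",p)
for c in("top","scene"): print(c,[(np.round(r["centre"],1),round(r["score"],2)) for r in robot.search_frame(c,"tall_jar")][:3])
E
```

```text
time: 18.65
tool_pos: [614.6, -251.5, 150.5]
eef_rot: [-0.139, 1.568, 0.142]
contact_force: [-3.9, 4.9, 2.7]
opening: 0.151
t 18.65 tcp [ 614.6 -251.5  150.5] x [-0.002  0.001 -1.   ] y [-0.178  0.984  0.002] F [-3.9  4.9  2.7] op 13.7 q [-0.41  0.5   1.44  0.    1.21 -2.16]
100.23713119405444
top [(array([ 536.3, -249.8,   94.7]), 0.71)]
scene [(array([ 652.2, -161.8,   73.8]), 0.67), (array([ 544.1, -252.6,   82.6]), 0.64), (array([522. , 295.8,  36.4]), 0.47)]
```

View pics/o.png

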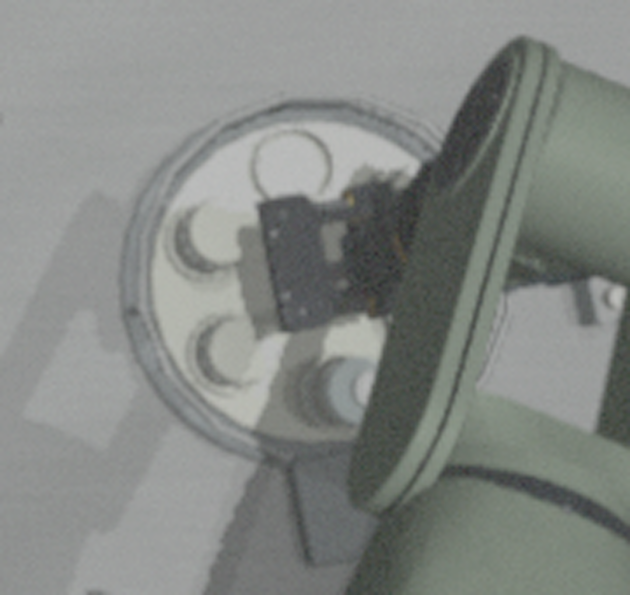

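View pics/q.png

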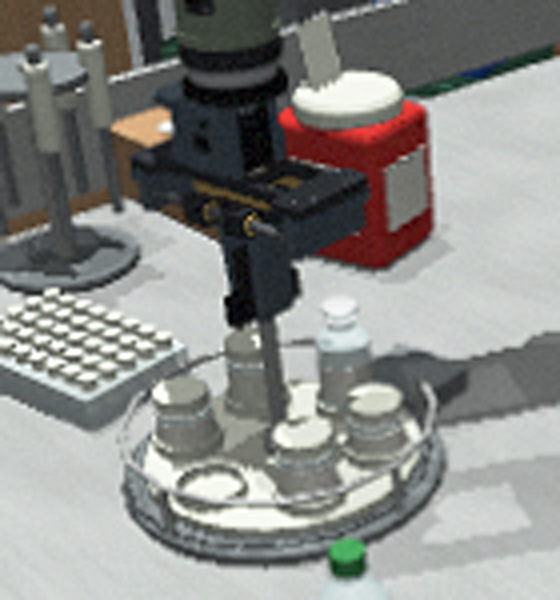

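```bash
python3 - <<'E'
from h import *
c=np.array([615.3,-252.2])
# cup ring
w=px2w("top",np.array([(251,167),(331,167),(291,128),(291,206)])/3.5+[360,110],z=36)
print("cup pts",w.round(1)); m=w.mean(0); print(m, np.degrees(np.arctan2(*(m[:2]-c)[::-1])), np.hypot(*(m[:2]-c)))
# initial empty cup in b.png
w=px2w("top",np.array([(301,345),(389,345),(345,302),(345,389)])/3.7+[380,120],z=36).mean(0); print("init cup",w,np.degrees(np.arctan2(*(w[:2]-c)[::-1]))%360,np.hypot(*(w[:2]-c)))
# stopper via scene cloud
S=np.load("S2.npy");X,Y,Z=S[...,0],S[...,1],S[...,2]
k=(X>490)&(X<590)&(Y>-310)&(Y<-220)
print("zmax",np.nanpercentile(Z[k],99))
kk=k&(Z>112)&(Z<130); print("stopper",kk.sum(),S[kk].mean(0),S[kk].min(0),S[kk].max(0))
kk=k&(Z>95)&(Z<110); print("body",kk.sum(),S[kk].mean(0))
P=np.load("P2.npy");X,Y,Z=P[...,0],P[...,1],P[...,2];k=(X>490)&(X<590)&(Y>-310)&(Y<-220)&(Z>85)&(Z<130);print("top jar",k.sum(),P[k].mean(0),P[k].min(0),P[k].max(0))
a=np.radians(190.3);g=c+80*np.array([np.cos(a),np.sin(a)]);print("gap",g)
print("proj scene",w2px("scene",[[*g,122],[*g,24]]),(w2px("scene",[[*g,122]])-[170,80])*4)
# refined circle via Hough on a zoomed gray
for f,(x0,y0,x1,y1) in (("pics/top0.png",(450,190,495,235)),):
    pass
E
```

```text
cup pts [[ 692.3 -208.7   36. ]
 [ 692.3 -264.    36. ]
 [ 719.7 -236.8   36. ]
 [ 665.  -236.    36. ]]
[ 692.35478639 -236.37523973   36.        ] 11.605482613997939 78.66297186941682
init cup [ 557.15906995 -306.43209568   36.        ] 223.00780081228078 79.50778546359618
zmax 570.0005267134289
stopper 43 [ 537.969009   -262.48253605  120.19780774] [ 523.23140846 -277.55276633  115.9898261 ] [ 552.37178565 -250.08368185  123.25833717]
body 47 [ 541.80236031 -257.09415585  101.54785074]
top jar 194 [ 537.33462207 -256.05625201  101.70112423] [ 513.76184293 -274.08106272   85.92290055] [ 557.52384341 -244.98036141  126.62451268]
gap [ 536.58919697 -266.50417721]
proj scene [[254.13111687 155.5907331 ]
 [256.7617073  181.00208962]] [[336.52446746 302.3629324 ]]
```

```bash
python3 - <<'E'
from h import *
from scipy.optimize import least_squares
c=np.array([615.3,-252.2])
# subpixel ring fit: sample the dark ring radially in original pics, projecting at z=36
def ringfit(p,g0,seed):
    g=cv2.GaussianBlur(cv2.cvtColor(p,cv2.COLOR_BGR2GRAY),(0,0),.7).astype(np.float32)
    th=np.radians(np.arange(0,360,5))
    pts=[]
    for t in th:
        r=np.arange(19,34,.25); W=np.c_[seed[0]+r*np.cos(t),seed[1]+r*np.sin(t),np.full(len(r),36.)]
        uv=w2px("top",W).astype(np.float32)
        val=cv2.remap(g,uv[:,0].reshape(1,-1),uv[:,1].reshape(1,-1),cv2.INTER_LINEAR)[0]
        k=np.argmin(val)
        if 2<k<len(r)-3: pts.append(W[k,:2])
    pts=np.array(pts)
    f=least_squares(lambda v:np.hypot(*(pts-v[:2]).T)-v[2],[*seed,26],loss="soft_l1",f_scale=1)
    return f.x,len(pts)
p0=cv2.imread("pics/top0.png"); p2,_=robot.capture("top")
A,_n=ringfit(p0,None,(557.2,-306.4)); B,n=ringfit(p2,None,(692.4,-236.4))
for k in range(2): A,_n=ringfit(p0,None,A[:2]); B,n=ringfit(p2,None,B[:2])
print("A",A,_n,"B",B,n)
for X in (A,B):
    d=X[:2]-c; print(np.degrees(np.arctan2(d[1],d[0]))%360,np.hypot(*d))
# centre implied by both with rotation 146.1
ps,_=robot.capture("scene"); cv2.imwrite("pics/s3.png",ps)
def ov(cam,img,a,roi,f,name):
    x0,y0,x1,y1=roi; im=cv2.resize(img[y0:y1,x0:x1],None,fx=f,fy=f,interpolation=cv2.INTER_CUBIC)
    if cam=="top": im=np.clip(255*(im/255.)**.6,0,255).astype(np.uint8)
    t=np.radians(np.arange(0,361,6)); ar=np.radians(a)
    e=np.array([np.cos(ar),np.sin(ar)]); j=c+80*e; o=c-80*e
    for ctr,r,z,col in [(j,23,24,(0,0,255)),(j,12,122,(0,255,0)),(j,23,85,(0,0,255)),(o,26,36,(255,0,0)),(c,126,58,(0,255,255)),(c,113,24,(255,0,255))]:
        uv=(w2px(cam,np.c_[ctr[0]+r*np.cos(t),ctr[1]+r*np.sin(t),np.full(len(t),z)])-[x0,y0]+.5)*f-.5
        cv2.polylines(im,[np.round(uv*8).astype(int)],False,col,1,cv2.LINE_AA,3)
    L=np.radians(190.3);e=np.array([np.cos(L),np.sin(L)]);n=np.array([-e[1],e[0]])
    q=np.array([[*(c+s*e+w*n),22] for s,w in [(126,40),(201,40),(201,-40),(126,-40),(126,40)]])
    uv=(w2px(cam,q)-[x0,y0]+.5)*f-.5; cv2.polylines(im,[np.round(uv*8).astype(int)],False,(0,128,255),1,cv2.LINE_AA,3)
    cv2.imwrite("pics/"+name,im)
ov("scene",ps,190.3,(190,130,300,230),7,"ov1.png"); ov("top",p2,190.3,(385,125,515,280),3.8,"ov2.png"); ov("top",p0,44.2,(385,125,515,280),3.8,"ov0.png")
E
```

```text
A [ 557.72987958 -305.61537312   26.62594825] 61 B [ 692.38252402 -235.45131875   26.49756692] 47
222.8561308185002 78.5335651225953
12.258819264167686 78.88113737455524
```

View pics/ov1.png

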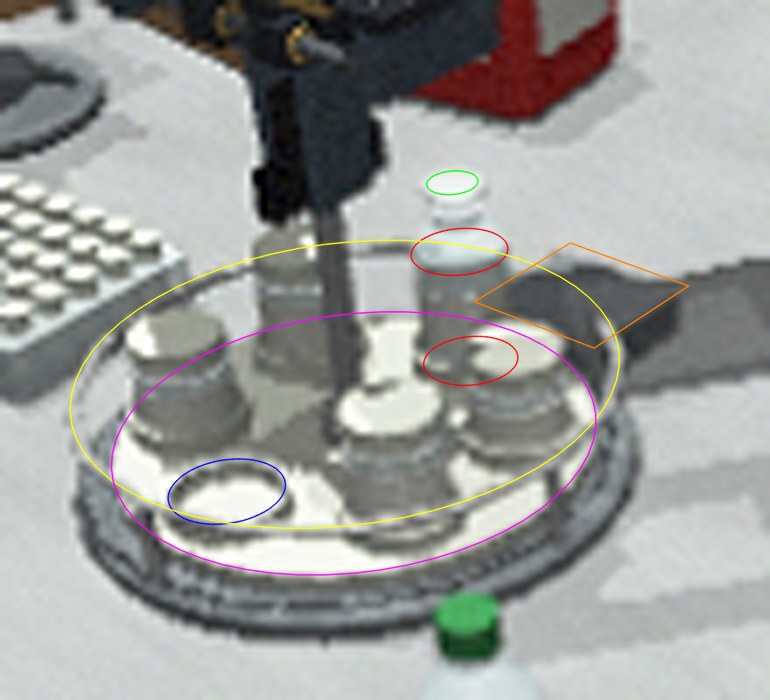

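View pics/ov2.png

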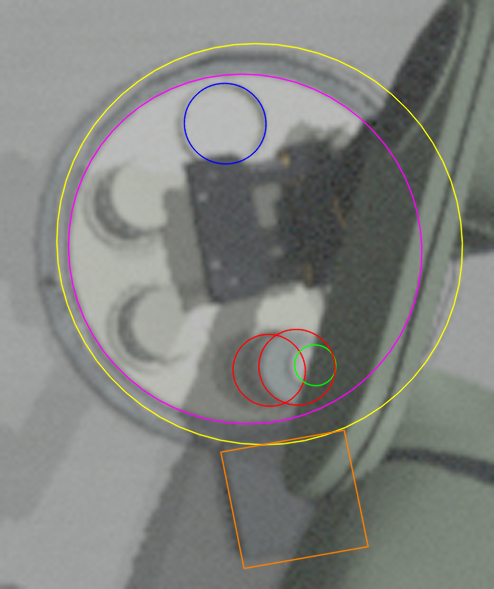

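View pics/ov0.png

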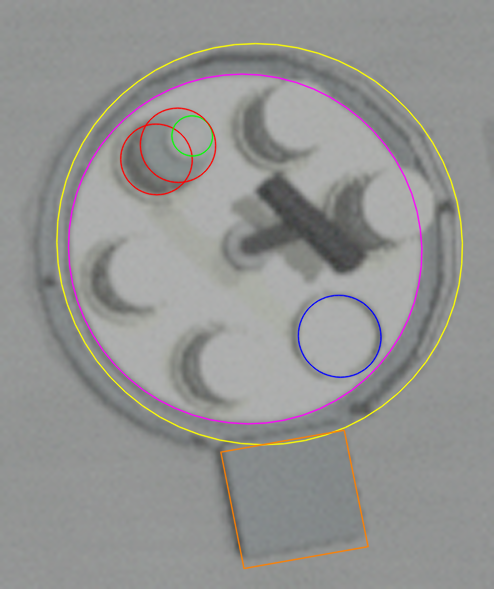

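Overlays and tool yaw agree: the rotor is at 190.2° and the opening at about 190.2°. I'll take one last overall look.

View pics/s3.png

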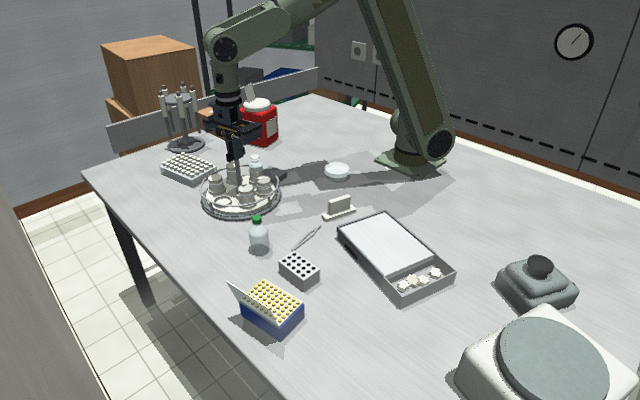

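```bash
python3 -m inch '[[0,0,0,0,0,0],[0,0,0,0,0,0],[0,0,0,0,0,0],[0,0,0,0,0,0]]'; python3 -c "
from h import *
s,M=st(); print(np.degrees(np.arctan2(M[1,1],M[0,1])), abs(s['joint_velocities']).max())"
```

```text
time: 19.28
tool_pos: [614.6, -251.5, 150.4]
eef_rot: [-0.139, 1.569, 0.142]
contact_force: [-4.8, 4.1, 2.4]
opening: 0.149
t 19.28 tcp [ 614.6 -251.5  150.4] x [-0.002  0.001 -1.   ] y [-0.178  0.984  0.002] F [-4.8  4.1  2.4] op 13.6 q [-0.41  0.5   1.44  0.    1.21 -2.16]
100.23639928526231 0.002867737545606011
```

The view shows the scraper upright (340,205), four waxes in the trough (400–440, 270–290), and the tall jar at the opening (255,165). The arm is still and gripping, so I'm handing in.

```bash
python3 -c "
from plant import robot
print(robot.close_job())"
```

```text
the job is handed in; nothing more can be done
None
```

The job is handed in at about 19.3 s. All four wax pieces are in the trough, the scraper stands upright where it was, and the tall jar faces the rail opening with the bar handle still gripped.

- **Wax and scraper:** One pass with the scraper block swept the plate clear, and the fingers stayed well above the wax. The last picture shows four pieces in the trough. It also shows the scraper, forceps, bottle and tube block in their places.
- **Carousel:** I turned the rotor about 146° by the handle and all jars stayed upright. The tool yaw puts the rotor at 190.2°, and the opening measured 190.0–190.3° from the ledge edges and rail ends. At the end the arm was still, with about 7 N on the wrist.
- **Checks that disagreed:** The empty cup's outline in the top camera read 1.4–2° off the handle angle. Before and after the turn it was shifted about 2 mm the same way, so I put that down to shadow rather than a turning error. In the scene camera's overlay things sat about 1 pixel off, within calibration. The detector's best "tall_jar" hit there was a different spot, probably a low jar; its second hit and the top camera's hit were near the opening.

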